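# Rock a tight relay out of its clip socket

### The job

Pull the tall relay out of the test rig: grip it by its upper part, rock it firmly over to one side and then to the other while it sits in its socket, so that it pushes both stiff side clips open, then draw it straight up. Finish while still holding it, upright and still, straight above its socket and just clear of the clips (one to four centimetres over them). Leave everything else on the bench where it is.

Things in the scene. Friction and masses are not known exactly. Their poses are not given: they have to be found in the camera images.
- relay: The tall relay to pull: plastic block 40 mm (its x) by 30 mm (its y), 92 mm tall, about 0.16 kg, upright in the rig's socket. Origin: centre of its underside, z up. Each y side has a notch 3 mm deep, 32.5 to 46.5 mm above the origin, where a clip nose sits. From 46.5 to 92 mm its sides are flat and free to grip; fingertips at 58 mm or higher stay clear of the clips, also while leaning.
- relay_pivot (a point): The line the relay rocks about: along its x, 13.5 mm above its origin. Its foot is a half-round of radius 13.5 mm along x, so in its socket it can lean towards its +y and -y.
- relay_top (a point): Centre of the relay's top face, 92 mm above its origin.
- rig: Fixed relay test rig, an aluminium plate 190 (x) by 120 (y) by 12 mm; origin: centre of its underside, on the mat. The socket is in its middle, the tall relay stands in it with its axes along the rig's. At x = +67 mm a short relay, fixed, 66 mm high over the mat (not the one to pull); at x = -72 mm a terminal strip 30 mm high.
- seat (a point): Centre of the socket's floor, 12 mm above the rig's origin, axes as the rig's: the seated relay's origin is here. The socket well is 43 x 30 mm inside, its walls 14 mm high. A straight pull lifts the seated relay about 4 mm; then both clip noses block it.
- nose_a (a point): Tip of the nose of the +y clip, 51.5 mm above the mat (26 mm above the rocking line), reaching 2.5 mm into the relay's notch. The clip is an upright steel slab 24 mm wide along x, its top 58 mm above the mat, its outer face 25 mm from the socket's centre (31 mm when fully open); the nose is 6 mm thick.
- nose_b (a point): The same on the -y clip.
- clip_a (a joint): How far the +y clip is pushed out (to the rig's +y), m: 0 to 0.001 at the start, stop at 0.006. Stiff (about 4 N), no spring, stays where pushed. Leaning the relay towards +y pushes it: 0.45 mm per degree of lean after 1 to 3 degrees of play; 12 degrees gives 0.004 to 0.006, the stop comes at 12 to 16. Open, so that the relay can pass, above 0.003.
- clip_b (a joint): The same for the -y clip, pushed out to the rig's -y by leaning the relay towards -y.
- flux_jar: Closed round jar, 48 mm across, 62 mm tall, standing beside the rig. Origin at the centre of its underside. Leave it alone.
- screwdriver: Screwdriver lying on the mat beside the rig, on the other side from the jar. Leave it alone.
- solder_reel: Reel of solder wire standing on its flange, 56 mm across, 48 mm tall, beside the rig near the jar. Origin at the centre of its underside. Leave it alone.
- spare_relay: Short spare relay standing loose on the mat, 38 x 30 x 54 mm. Not the one to pull. Leave it alone.
- mug: White mug, 76 mm across, 90 mm tall. Leave it alone.
- parts_tray: Shallow black divided tray, 150 x 200 x 30 mm. Leave it alone.
- board: Loose green circuit board, 100 x 140 mm, up to 22 mm high. Leave it alone.
Not all that is in view belongs to the job. Of the things that look like the relay, the larger one is meant.

How it is judged:
By the outcome, as a careful person would: the job done as asked, in the order asked, and still so for the second after the job is handed in, while the arm keeps its last pose, push and grip.
It also fails if it takes over 32 s, if anything falls off the work surface, if the arm or the gripper's body presses on something with over 40 N, if the wrist force passes 120 N, or if a joint passes its speed limit or range.

### The arm

A 6-joint arm with a two-finger parallel gripper is mounted at the origin on the work surface. World frame = base frame: x ahead of the robot, y to its left, z up, the work surface at z = 0. Lengths are in m, angles in rad, forces in N, time in s.
With the tool pointing down it reaches from about 0.225 to 0.725 m from the base axis. Payload 3.1 kg.
Tool frame: the origin (TCP) lies at the very end of the fingers, on their centre line; the grasp point (between the pads) lies 19 mm behind it (env.hold_point_z is the distance from the TCP to the grasp point, in m); z points along the fingers, y is the line along which they close (so a half turn about z gives the same grasp; the last joint's range is limited). The gripper opens to 85 mm and grips with 20 to 120 N. Pads are 22 mm wide; open, the fingers measure 114 mm over their backs; the gripper's body (76 mm by 85 mm) begins 54 mm behind the grasp point. The pads swing forward as they close: fully open they stand 13 mm farther back than shut.
Start: joints at [1.2, 0.048, 0.099, 1.622, 0, 1.443], TCP at [0.126, 0.51, 0.231] pointing down, gripper open.
Joint ranges: [-2.91, 2.91], [-0.99, 1.94], [-1.21, 1.42], [-2.12, 2.29], [-1.49, 1.47], [-3.14, 3.14]. Speed limits (rad/s): [2.79, 2.79, 3.14, 3.14, 3.14, 3.14].

### API

Orientations are given as a unit quaternion [w, x, y, z].
In Python, from cell import env gives the robot as it stands. The module is installed in compiled form; this text tells all that it offers.
- The arm moves only by the tool carry_out, never from a script. Its argument "steps" is a list of rows, each an object with "offset": the shift along the tool's x, y, z each as a share of 0.4 m, from -1 to 1, a list of three; "turn": the turn, a rotation vector about the tool's x, y, z each as a share of pi/2 rad, from -1 to 1, a list of three. In form: [{"offset": [tx, ty, tz], "turn": [rx, ry, rz]}, ...]. A call has 1 to 20 rows; each row shifts and turns the commanded pose from where the row before left it, along the tool's axes as they then stand; what a row does not reach is not made up. A row lasts 1/10 s, in which the tool goes at most 50 mm and 8.59 degrees, less where a joint would pass 70% of its speed; a pose out of reach is approached as far as the arm can. A call with a number of a shift or a turn outside -1 to 1 is refused whole. A call with a gripper value outside its range is refused whole. "claw" is the closure, from -1 (fully open) to 1 (shut), set as the call begins (left out, the last holds). The fingers move at their own pace and stop on an object; "squeeze" is the grip in N (left out, the last holds). Time passes only in rows, so rows that do not move let the fingers close. It gives the time, the measured TCP pose, the force, the opening and the grip force at its end, in the units of the state.
- env.get_state(): the state, without advancing time (a new reading comes with each control period).
- env.camera(name): name is "scene" or "top" or "wrist"; returns (picture, depth): 480x640x3 uint8, red, green, blue; 480x640 float32, m along the optical axis (not along the pixel's ray), 0 where there is no reading.
- env.camera_model(name): a dict with "fovy" (degrees; the focal length in pixels is half the picture's height over the tangent of half this angle, whatever the lens; pixels are square), "cx", "cy" (the principal point, pixels), "k1" (the pictures are not rectified: a ray, as slopes to the right and down, at radius r is drawn at 1 + k1 r^2 times it, then the intrinsics apply), "R" (3x3) and "t" (3): a world point X has camera coordinates R X + t; the wrist camera has in their place "tool_from_camera" (4x4, takes a point from camera to tool coordinates, whose origin is the TCP and whose axes are the flange's). Camera axes: x right, y down, z forward; pixel columns grow to the right and rows downward; lengths in m; the calibration is good to about 2 mm. A picture is of the moment at which its call begins: read the wrist's pose just before it. camera_model takes no time and is no camera call.
- env.job_done(): hands the job in; it is judged then, once.
The state is a dict: "time_s": time; "q": joint angles; "dq": joint speeds; "joint_torque": joint torques, N m; "ee_pos": TCP position; "tool_rot": TCP orientation; "wrist_force": force on the tool from outside, world axes, zero at the start; "torque": the same for the moment, N m; "opening": finger opening in m; "finger_force": force on a finger pad.
Only numpy, scipy, OpenCV 4.12 (cv2) and the standard library are available. Lean on these libraries where they do the work, as an engineer would, in place of code of your own. Each camera call takes 0.05 s, during which the arm holds its last target. There are 200 camera calls.

## Working session

There is one attempt and no reset: what is moved stays moved. The work goes in short steps, Python scripts to look and compute and a tool call to move; the robot and the scene stay as the last step left them, time stands still between calls to the robot, and variables do not carry over. Pictures are saved under pics/ and viewed, at most 10 in all, crops included, and the job is handed in when it is done.

Besides the shell and the picture viewer there is one more tool, called after "Request:" by a JSON object that holds its "api" and its "payload". carry_out: Moves the arm, as the interface text tells. Its arguments: {"type":"object","properties":{"steps":{"type":"array"},"claw":{"type":"number"},"squeeze":{"type":"number"}},"required":["steps"]}

```bash
mkdir -p pics
cat > h.py <<'E'
import numpy as np, cv2
from cell import env
def K(m):
    f=240/np.tan(np.radians(m["fovy"])/2); return f
def cam_pose(name):
    m=env.camera_model(name)
    if name=="wrist":
        s=env.get_state(); w,x,y,z=s["tool_rot"]
        from scipy.spatial.transform import Rotation as Ro
        T=np.eye(4);T[:3,:3]=Ro.from_quat([x,y,z,w]).as_matrix();T[:3,3]=s["ee_pos"]
        C=T@np.array(m["tool_from_camera"]); return m,C[:3,:3],C[:3,3]
    R=np.array(m["R"]);t=np.array(m["t"]); return m,R.T,-R.T@t
def rays(m,Rwc,uv):
    f=K(m);uv=np.atleast_2d(np.array(uv,float))
    d=(uv-[m["cx"],m["cy"]])/f; p=d.copy()
    for _ in range(20): p=d/(1+m["k1"]*(p**2).sum(1,keepdims=True))
    return np.c_[p,np.ones(len(p))]@Rwc.T   # camera z component 1: times depth = point
def plane(m,R,c,uv,z):
    d=rays(m,R,uv); return c+d*((z-c[2])/d[:,2:3])
def cloud(m,R,c,depth):
    v,u=np.mgrid[0:480,0:640]; d=rays(m,R,np.c_[u.ravel(),v.ravel()])
    return (c+d*depth.reshape(-1,1)).reshape(480,640,3)
E
python3 - <<'E'
from h import *
for n in("scene","top"):
    m,R,c=cam_pose(n); p,d=env.camera(n); cv2.imwrite(f"pics/{n}0.png",p[:,:,::-1]); np.savez(f"{n}0.npz",p=p,d=d,R=R,c=c)
    print(n,m["fovy"],m["k1"],c.round(3),R[:,2].round(2),(d>0).mean())
print(env.get_state())
E
```

```text
scene 50.3336505457222 0.03550007683314411 [ 1.131 -0.149  0.955] [-0.58  0.12 -0.8 ] 0.99591796875
top 43.37411552981751 -0.06730339000917161 [ 0.301 -0.021  1.529] [ 0.13 -0.   -0.99] 0.9959342447916667
{'time_s': 0.1, 'q': array([ 1.20025784e+00,  4.86539539e-02,  9.76845027e-02,  1.62201164e+00,
       -2.42211668e-05,  1.44300674e+00]), 'dq': array([-3.61678036e-04, -2.67478653e-03,  3.54569471e-03,  1.11967792e-03,
       -1.91222907e-04,  5.67655426e-05]), 'joint_torque': array([ 2.46040116e-03, -3.39851725e+01,  3.20935464e+01,  1.57798216e-02,
       -1.17833597e-04,  6.69879043e-06]), 'ee_pos': array([0.12599671, 0.50905584, 0.23021096]), 'tool_rot': array([-2.57638030e-04,  1.21076578e-01,  9.92642568e-01, -1.06163398e-03]), 'wrist_force': array([-0.66890467, -0.00894492,  0.80314438]), 'torque': array([ 0.00927989,  0.00738592, -0.01032315]), 'finger_force': 0.0, 'opening': 0.08558123162503634}
```

View pics/top0.png

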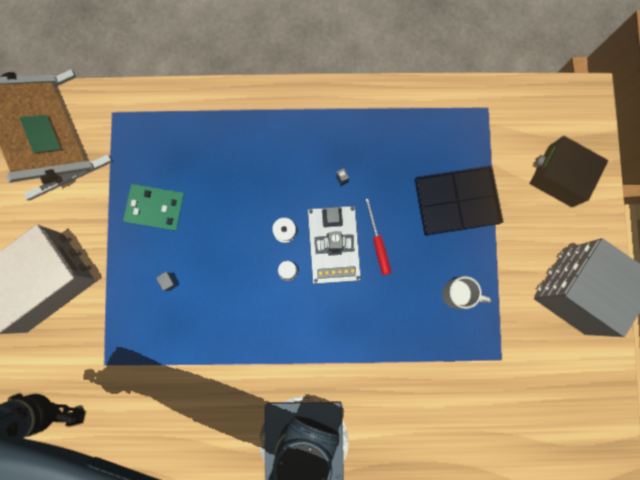

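View pics/scene0.png

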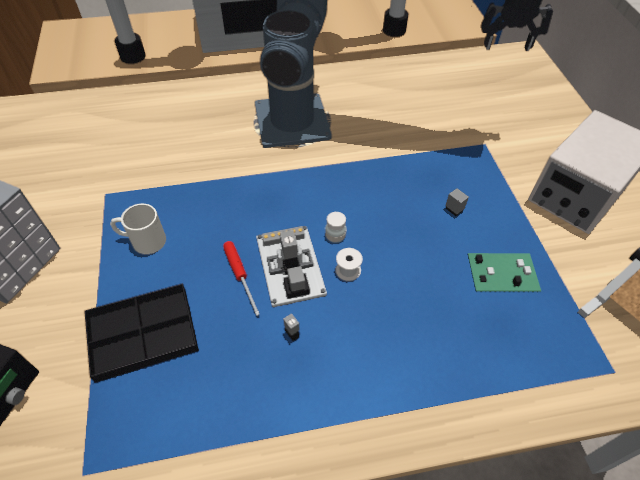

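The top view shows the rig at about (334,245). The tall relay is in its middle at (335,240), the short fixed one at (332,215), and the terminal strip at (336,273). The reel and jar are on the left at (285,230) and (288,270), and the screwdriver is on the right at (378,240). The scene view agrees, with the tall relay at (289,250).

Run:
```python
from h import *
for n,(u0,v0,u1,v1) in dict(top=(300,195,370,290),scene=(250,220,335,315)).items():
    z=np.load(n+"0.npz"); m=env.camera_model(n); P=cloud(m,z["R"],z["c"],z["d"])[v0:v1,u0:u1]; p=z["p"][v0:v1,u0:u1]
    ok=(P[...,2]>0.09)&(P[...,2]<.125)
    q=P[ok]; print(n,"tall",len(q),np.median(q,0).round(4),np.ptp(q[:,:2],0).round(3),np.percentile(q[:,2],[10,90]).round(4))
    hsv=cv2.cvtColor(p,cv2.COLOR_RGB2HSV)
    w=((hsv[...,1]<70)&(P[...,2]<0.03)&(P[...,2]>.004)).astype(np.uint8)
    _,l,s,_=cv2.connectedComponentsWithStats(w); k=1+s[1:,4].argmax()
    v,u=np.nonzero(l==k); X=plane(m,z["R"],z["c"],np.c_[u+u0,v+v0],0.012)[:,:2].astype(np.float32)
    r=cv2.minAreaRect(X*1000); print(" plate",r)
    cv2.imwrite(f"pics/{n}_crop.png",cv2.resize(p[:,:,::-1],None,fx=6,fy=6,interpolation=cv2.INTER_CUBIC))
```

```text
top tall 215 [ 0.4862 -0.0822  0.1042] [0.041 0.029] [0.1003 0.1083]
 plate ((487.5079345703125, -82.20911407470703), (191.40550231933594, 120.65966033935547), 3.474154472351074)
scene tall 280 [ 0.4952 -0.0816  0.1032] [0.044 0.032] [0.0962 0.1054]
 plate ((492.759033203125, -81.6923828125), (197.3152313232422, 120.25032043457031), 3.5541038513183594)
```

```bash
cat >> h.py <<'E'
from scipy.spatial.transform import Rotation as Ro
def tool():
    s=env.get_state(); w,x,y,z=s["tool_rot"]; return Ro.from_quat([x,y,z,w]).as_matrix(),np.array(s["ee_pos"])
def toolrot(yaw,lean=0):  # tool y along rig y, z down; lean>0 towards rig +y
    x=np.array([-np.cos(yaw),-np.sin(yaw),0]); z=np.array([0,0,-1.]); R=np.c_[x,np.cross(z,x),z]
    return Ro.from_rotvec(x*lean).as_matrix()@R  # rotation about rig -x: top goes +y
E
python3 - <<'E'
from h import *
R,p=tool(); G=toolrot(np.radians(3.5))
print("turn share",Ro.from_matrix(R.T@G).as_rotvec()/(np.pi/2),"offset share total",(G.T@(np.array([.488,-.082,.23])-p))/.4)
print(G.round(3)); m=env.camera_model("wrist"); print(np.round(m["tool_from_camera"],3),m["fovy"])
E
```

```text
turn share [-0.00134624 -0.00037059 -0.19342755] offset share total [-8.13112454e-01 -1.53013294e+00  5.27396766e-04]
[[-0.998 -0.061  0.   ]
 [-0.061  0.998  0.   ]
 [ 0.     0.    -1.   ]]
[[ 0.    -0.951 -0.31   0.08 ]
 [ 1.     0.001 -0.    -0.001]
 [ 0.    -0.31   0.951 -0.144]
 [ 0.     0.     0.     1.   ]] 61.1246643850948
```

Request:
{"api": "carry_out", "payload": {"steps": [{"offset": [0, 0, 0], "turn": [0, 0, -0.0645]}, {"offset": [0, 0, 0], "turn": [0, 0, -0.0645]}, {"offset": [0, 0, 0], "turn": [0, 0, -0.0645]}, {"offset": [-0.0508, -0.0956, 0], "turn": [0, 0, 0]}, {"offset": [-0.0508, -0.0956, 0], "turn": [0, 0, 0]}, {"offset": [-0.0508, -0.0956, 0], "turn": [0, 0, 0]}, {"offset": [-0.0508, -0.0956, 0], "turn": [0, 0, 0]}, {"offset": [-0.0508, -0.0956, 0], "turn": [0, 0, 0]}, {"offset": [-0.0508, -0.0956, 0], "turn": [0, 0, 0]}, {"offset": [-0.0508, -0.0956, 0], "turn": [0, 0, 0]}, {"offset": [-0.0508, -0.0956, 0], "turn": [0, 0, 0]}, {"offset": [-0.0508, -0.0956, 0], "turn": [0, 0, 0]}, {"offset": [-0.0508, -0.0956, 0], "turn": [0, 0, 0]}, {"offset": [-0.0508, -0.0956, 0], "turn": [0, 0, 0]}, {"offset": [-0.0508, -0.0956, 0], "turn": [0, 0, 0]}, {"offset": [-0.0508, -0.0956, 0], "turn": [0, 0, 0]}, {"offset": [-0.0508, -0.0956, 0], "turn": [0, 0, 0]}, {"offset": [-0.0508, -0.0956, 0], "turn": [0, 0, 0]}, {"offset": [-0.0508, -0.0956, 0], "turn": [0, 0, 0]}], "claw": -1, "squeeze": 80}}

```text
time_s: 2.0
ee_pos: [0.4885, -0.0829, 0.2307]
tool_rot: [-0.0, -0.03, 1.0, 0.0]
wrist_force: [-0.1, 0.8, 0.0]
opening: 0.0858
finger_force: 0.0
```

Request:
{"api": "carry_out", "payload": {"steps": [{"offset": [0, 0, 0], "turn": [0, 0, 0]}, {"offset": [0, 0, 0], "turn": [0, 0, 0]}]}}

```text
time_s: 2.2
ee_pos: [0.4877, -0.0818, 0.2302]
tool_rot: [-0.001, -0.03, 1.0, 0.001]
wrist_force: [-1.1, 0.1, 0.0]
opening: 0.0858
finger_force: 0.0
```

Run:
```python
from h import *
m,R,c=cam_pose("wrist"); p,d=env.camera("wrist"); np.savez("w1.npz",p=p,d=d,R=R,c=c); cv2.imwrite("pics/w1.png",p[:,:,::-1])
P=cloud(m,R,c,d); q=P[(P[...,2]>.095)&(P[...,2]<.112)]
rig=lambda X: np.hypot(*(X[:,:2]-[.488,-.082]).T)<.035
q=q[rig(q)]; print(len(q),np.median(q,0),np.percentile(q[:,2],[5,50,95]), cv2.minAreaRect((q[:,:2]*1000).astype(np.float32)))
s=env.get_state();print(s["time_s"],tool()[1],s["wrist_force"])
```

```text
2502 [ 0.48546571 -0.0837089   0.1050959 ] [0.10345426 0.1050959  0.10624926] ((487.0933532714844, -83.63177490234375), (40.49196243286133, 29.721820831298828), 2.922976493835449)
2.25 [ 0.48750661 -0.08093113  0.23066315] [-0.35847378  0.43398707 -0.53342966]
```

View pics/w1.png

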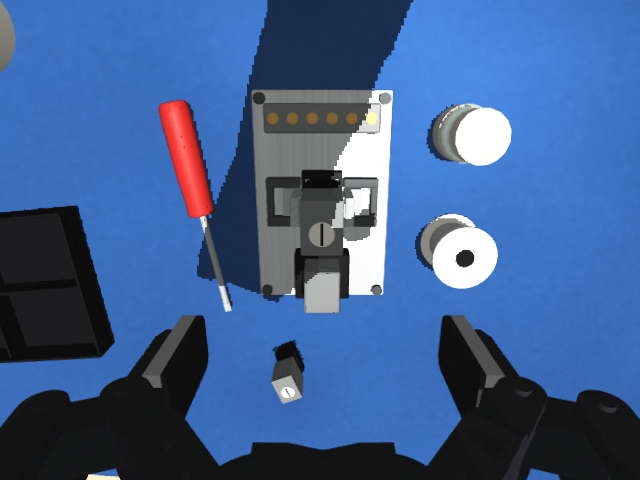

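The wrist view shows the tall relay's top at about (320,230). The jar and reel are on the right (+y) at (480,135) and (465,258), clear of the fingers' path, and the short relay is at (322,290). The three views agree: top at z = 0.104, centre about (0.487, -0.0835). I'll descend and grip along y.

Request:
{"api": "carry_out", "payload": {"steps": [{"offset": [0.0025, -0.004, 0.05], "turn": [0, 0, 0]}, {"offset": [0, 0, 0.05], "turn": [0, 0, 0]}, {"offset": [0, 0, 0.05], "turn": [0, 0, 0]}, {"offset": [0, 0, 0.05], "turn": [0, 0, 0]}, {"offset": [0, 0, 0.05], "turn": [0, 0, 0]}, {"offset": [0, 0, 0.05], "turn": [0, 0, 0]}, {"offset": [0, 0, 0.05], "turn": [0, 0, 0]}, {"offset": [0, 0, 0.04], "turn": [0, 0, 0]}, {"offset": [0, 0, 0], "turn": [0, 0, 0]}, {"offset": [0, 0, 0], "turn": [0, 0, 0]}]}}

```text
time_s: 3.25
ee_pos: [0.4867, -0.0818, 0.0757]
tool_rot: [-0.0, -0.031, 1.0, 0.0]
wrist_force: [-0.7, 0.4, 0.5]
opening: 0.0852
finger_force: 0.0
```

Request:
{"api": "carry_out", "payload": {"steps": [{"offset": [0, 0, 0], "turn": [0, 0, 0]}, {"offset": [0, 0, 0], "turn": [0, 0, 0]}, {"offset": [0, 0, 0], "turn": [0, 0, 0]}, {"offset": [0, 0, 0], "turn": [0, 0, 0]}, {"offset": [0, 0, 0], "turn": [0, 0, 0]}, {"offset": [0, 0, 0], "turn": [0, 0, 0]}, {"offset": [0, 0, 0], "turn": [0, 0, 0]}, {"offset": [0, 0, 0], "turn": [0, 0, 0]}, {"offset": [0, 0, 0], "turn": [0, 0, 0]}, {"offset": [0, 0, 0], "turn": [0, 0, 0]}], "claw": 1, "squeeze": 80}}

```text
time_s: 4.25
ee_pos: [0.4879, -0.0831, 0.0762]
tool_rot: [0.001, -0.031, 1.0, -0.0]
wrist_force: [1.2, 0.2, 5.6]
opening: 0.029
finger_force: 79.5
```

Run:
```python
from h import *
s=env.get_state();print({k:np.round(s[k],4) for k in("time_s","ee_pos","tool_rot","wrist_force","torque","opening","finger_force")})
m,R,c=cam_pose("wrist"); p,d=env.camera("wrist"); cv2.imwrite("pics/w2.png",p[:,:,::-1])
# lean about pivot line (z=.0255, below TCP): rows in tool frame, per-step and totals
h=s["ee_pos"][2]-.0255
for st in (2,-2):
    R0=toolrot(0,0);R1=toolrot(0,np.radians(st)); d=np.array([0,h*np.sin(np.radians(st)),h*np.cos(np.radians(st))-h])
    print(st,"offset",(R0.T@d/.4).round(5),"turn",(Ro.from_matrix(R0.T@R1).as_rotvec()/(np.pi/2)).round(5))
```

```text
{'time_s': np.float64(4.25), 'ee_pos': array([ 0.4879, -0.0831,  0.0762]), 'tool_rot': array([ 9.000e-04, -3.060e-02,  9.995e-01, -2.000e-04]), 'wrist_force': array([1.1931, 0.1703, 5.5697]), 'torque': array([0.085 , 0.0248, 0.0137]), 'opening': np.float64(0.029), 'finger_force': np.float64(79.5322)}
2 offset [0.00e+00 4.43e-03 8.00e-05] turn [0.02222 0.      0.     ]
-2 offset [ 0.00e+00 -4.43e-03  8.00e-05] turn [-0.02222  0.       0.     ]
```

View pics/w2.png

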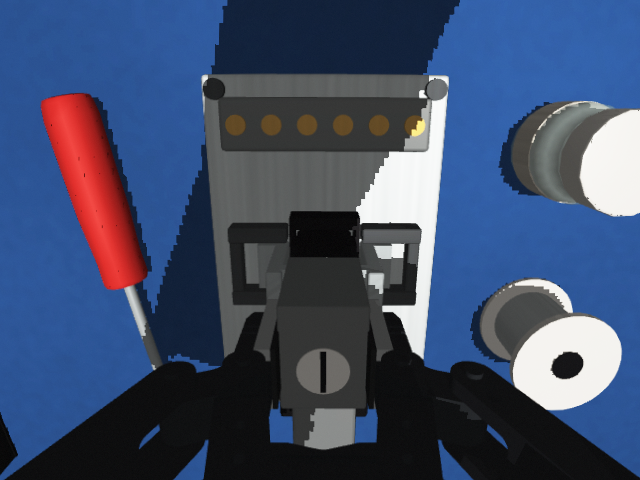

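The relay is gripped: opening is 29 mm and force 80 N, with the screw head at (323,370) centred between the pads and the noses still in the notches. I'll lean it to +y.

Request:
{"api": "carry_out", "payload": {"steps": [{"offset": [0, 0.00443, 0.0001], "turn": [0.0222, 0, 0]}, {"offset": [0, 0.00443, 0.0001], "turn": [0.0222, 0, 0]}, {"offset": [0, 0.00443, 0.0001], "turn": [0.0222, 0, 0]}, {"offset": [0, 0.00443, 0.0001], "turn": [0.0222, 0, 0]}, {"offset": [0, 0.00443, 0.0001], "turn": [0.0222, 0, 0]}, {"offset": [0, 0.00443, 0.0001], "turn": [0.0222, 0, 0]}, {"offset": [0, 0, 0], "turn": [0, 0, 0]}, {"offset": [0, 0, 0], "turn": [0, 0, 0]}]}}

```text
time_s: 5.1
ee_pos: [0.4874, -0.0734, 0.0752]
tool_rot: [0.004, -0.03, 0.994, -0.106]
wrist_force: [0.5, -3.6, 5.0]
opening: 0.0288
finger_force: 79.9
```

Run:
```python
from h import *
s=env.get_state();print({k:np.round(s[k],4) for k in("time_s","ee_pos","tool_rot","wrist_force","torque","opening","finger_force")})
R,p=tool();print("tool lean",np.degrees(np.arctan2(-R[1,2],-R[2,2])))
P,c=p,None
n="wrist";m,Rc,c=cam_pose(n); pic,d=env.camera(n); cv2.imwrite("pics/w3.png",pic[:,:,::-1])
```

```text
{'time_s': np.float64(5.1), 'ee_pos': array([ 0.4874, -0.0734,  0.0752]), 'tool_rot': array([ 0.004 , -0.0303,  0.9939, -0.1058]), 'wrist_force': array([ 0.477 , -3.6146,  5.0249]), 'torque': array([-8.647e-01, -6.420e-02, -6.000e-04]), 'opening': np.float64(0.0288), 'finger_force': np.float64(79.9394)}
tool lean 12.12721600904024
```

View pics/w3.png

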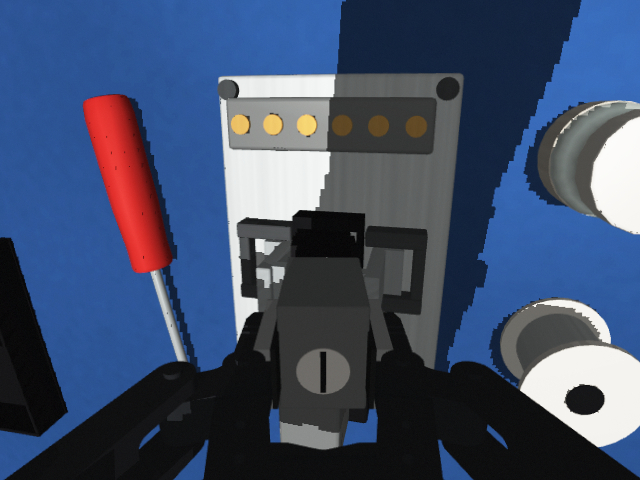

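The relay has leaned in the grip (still centred at (323,370)) and the +y clip is resisting: force is -3.6 N and torque -0.86 N·m. I'll lean a little further, then go over to the other side.

Request:
{"api": "carry_out", "payload": {"steps": [{"offset": [0, 0.0033, 0.0001], "turn": [0.0167, 0, 0]}, {"offset": [0, 0, 0], "turn": [0, 0, 0]}, {"offset": [0, 0, 0], "turn": [0, 0, 0]}]}}

```text
time_s: 5.45
ee_pos: [0.4873, -0.0721, 0.075]
tool_rot: [0.004, -0.03, 0.993, -0.118]
wrist_force: [0.4, -3.2, 6.5]
opening: 0.0284
finger_force: 80.1
```

Request:
{"api": "carry_out", "payload": {"steps": [{"offset": [0, -0.006, 0.0001], "turn": [-0.03, 0, 0]}, {"offset": [0, -0.006, 0.0001], "turn": [-0.03, 0, 0]}, {"offset": [0, -0.006, 0.0001], "turn": [-0.03, 0, 0]}, {"offset": [0, -0.006, 0.0001], "turn": [-0.03, 0, 0]}, {"offset": [0, -0.006, 0.0001], "turn": [-0.03, 0, 0]}, {"offset": [0, -0.006, 0.0001], "turn": [-0.03, 0, 0]}, {"offset": [0, -0.006, 0.0001], "turn": [-0.03, 0, 0]}, {"offset": [0, -0.006, 0.0001], "turn": [-0.03, 0, 0]}, {"offset": [0, -0.006, 0.0001], "turn": [-0.03, 0, 0]}, {"offset": [0, 0, 0], "turn": [0, 0, 0]}, {"offset": [0, 0, 0], "turn": [0, 0, 0]}]}}

```text
time_s: 6.55
ee_pos: [0.4883, -0.0914, 0.0752]
tool_rot: [-0.002, -0.03, 0.995, 0.097]
wrist_force: [0.3, 1.4, 6.6]
opening: 0.0293
finger_force: 80.3
```

Run:
```python
from h import *
s=env.get_state();print({k:np.round(s[k],4) for k in("time_s","ee_pos","wrist_force","torque","opening","finger_force")})
R,p=tool();print("tool lean",np.degrees(np.arctan2(-R[1,2],-R[2,2])))
m,Rc,c=cam_pose("wrist"); pic,d=env.camera("wrist"); cv2.imwrite("pics/w4.png",pic[:,:,::-1])
```

```text
{'time_s': np.float64(6.55), 'ee_pos': array([ 0.4883, -0.0914,  0.0752]), 'wrist_force': array([0.3377, 1.366 , 6.5848]), 'torque': array([0.479 , 0.0105, 0.0192]), 'opening': np.float64(0.0293), 'finger_force': np.float64(80.2974)}
tool lean -11.108940323275766
```

View pics/w4.png

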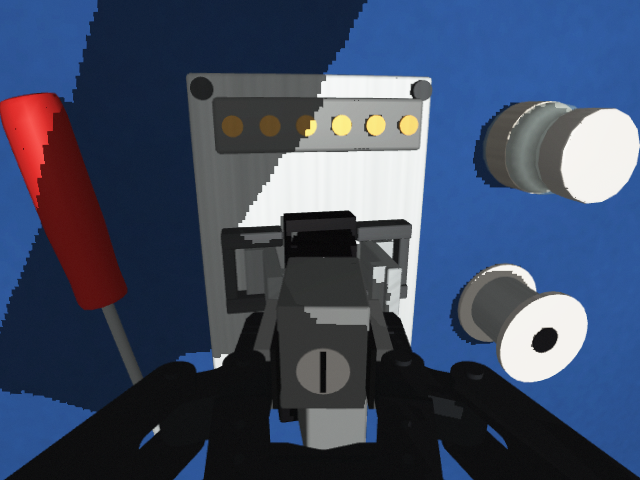

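The relay leans to -y, still firmly centred in the pads at (323,370). Measured lean is 11.1°, so I'll add about 3° and then come back upright.

Request:
{"api": "carry_out", "payload": {"steps": [{"offset": [0, -0.0033, 0.0001], "turn": [-0.0167, 0, 0]}, {"offset": [0, -0.0033, 0.0001], "turn": [-0.0167, 0, 0]}, {"offset": [0, 0, 0], "turn": [0, 0, 0]}, {"offset": [0, 0, 0], "turn": [0, 0, 0]}, {"offset": [0, 0, 0], "turn": [0, 0, 0]}]}}

```text
time_s: 7.1
ee_pos: [0.4885, -0.0939, 0.075]
tool_rot: [-0.003, -0.03, 0.992, 0.122]
wrist_force: [-0.3, 1.4, 8.3]
opening: 0.0288
finger_force: 80.5
```

Request:
{"api": "carry_out", "payload": {"steps": [{"offset": [0, 0.00512, 0.0001], "turn": [0.0256, 0, 0]}, {"offset": [0, 0.00512, 0.0001], "turn": [0.0256, 0, 0]}, {"offset": [0, 0.00512, 0.0001], "turn": [0.0256, 0, 0]}, {"offset": [0, 0.00512, 0.0001], "turn": [0.0256, 0, 0]}, {"offset": [0, 0.00512, 0.0001], "turn": [0.0256, 0, 0]}, {"offset": [0, 0.00512, 0.0001], "turn": [0.0256, 0, 0]}, {"offset": [0, 0, 0], "turn": [0, 0, 0]}, {"offset": [0, 0, 0], "turn": [0, 0, 0]}, {"offset": [0, 0, 0], "turn": [0, 0, 0]}]}}

```text
time_s: 8.0
ee_pos: [0.4877, -0.0816, 0.0762]
tool_rot: [0.001, -0.031, 1.0, 0.002]
wrist_force: [0.5, 2.3, 8.0]
opening: 0.0288
finger_force: 80.6
```

Run:
```python
from h import *
s=env.get_state();print({k:np.round(s[k],4) for k in("time_s","ee_pos","tool_rot","wrist_force","torque","opening","finger_force")})
R,p=tool();print("tool lean",np.degrees(np.arctan2(-R[1,2],-R[2,2])))
m,Rc,c=cam_pose("wrist"); pic,d=env.camera("wrist"); cv2.imwrite("pics/w5.png",cv2.resize(pic[170:420,180:470,::-1],None,fx=2.4,fy=2.4))
```

```text
{'time_s': np.float64(8.0), 'ee_pos': array([ 0.4877, -0.0816,  0.0762]), 'tool_rot': array([ 8.000e-04, -3.080e-02,  9.995e-01,  1.900e-03]), 'wrist_force': array([0.525 , 2.3215, 7.9606]), 'torque': array([ 0.624 ,  0.0987, -0.0369]), 'opening': np.float64(0.0288), 'finger_force': np.float64(80.556)}
tool lean -0.22569639634872735
```

View pics/w5.png

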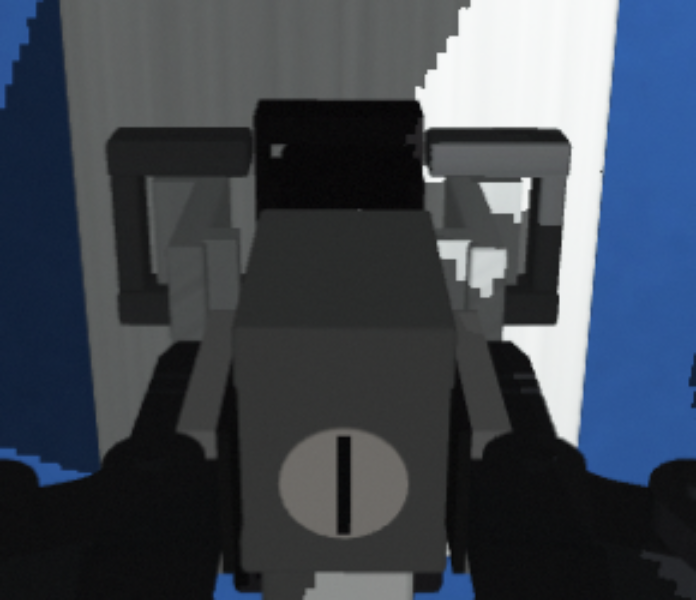

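Upright again, with both noses showing outward gaps beside the relay at (205,290) and (490,270). I'll check how far the clips have opened from depth before pulling.

Run:
```python
from h import *
m,Rc,c=cam_pose("wrist"); pic,d=env.camera("wrist"); P=cloud(m,Rc,c,d)
a=np.radians(3.3); q=P[(P[...,2]>.054)&(P[...,2]<.061)][:,:2]-[.4872,-.083]; q=q@np.array([[np.cos(a),-np.sin(a)],[np.sin(a),np.cos(a)]])
q=q[(abs(q[:,0])<.015)&(abs(q[:,1])<.04)]; print(len(q)); print(np.histogram(q[:,1]*1000,np.arange(-36,37,2)))
s=np.load("w1.npz"); P=cloud(m,s["R"],s["c"],s["d"])
q=P[(P[...,2]>.054)&(P[...,2]<.061)][:,:2]-[.4872,-.083]; q=q@np.array([[np.cos(a),-np.sin(a)],[np.sin(a),np.cos(a)]])
q=q[(abs(q[:,0])<.015)&(abs(q[:,1])<.04)]; print("before",np.histogram(q[:,1]*1000,np.arange(-36,37,2))[0])
```

```text
1965
(array([  0,   0, 138, 195, 200, 199, 140, 139,  66,   0,   0,   0,   0,
         0,   0,   0,   0,   0,   0,   0,   0,   0,   0,   0,   0,   0,
         5,  80, 127, 170, 144, 195, 165,   2,   0,   0]), array([-36, -34, -32, -30, -28, -26, -24, -22, -20, -18, -16, -14, -12,
       -10,  -8,  -6,  -4,  -2,   0,   2,   4,   6,   8,  10,  12,  14,
        16,  18,  20,  22,  24,  26,  28,  30,  32,  34,  36]))
before [ 0  0  0  0  2 78 74 78 70  1  0  0  0  0  0  0  0  0  0  0  0  0  0  0
  0  0 43 82 68 81 36  0  0  0  0  0]
```

Both clips have moved out from about 25 mm to about 30–32 mm, so they're open. I'll pull straight up, gently at first.

Request:
{"api": "carry_out", "payload": {"steps": [{"offset": [0, 0, -0.01], "turn": [0, 0, 0]}, {"offset": [0, 0, -0.01], "turn": [0, 0, 0]}, {"offset": [0, 0, -0.01], "turn": [0, 0, 0]}, {"offset": [0, 0, -0.01], "turn": [0, 0, 0]}]}}

```text
time_s: 8.5
ee_pos: [0.4864, -0.0827, 0.0907]
tool_rot: [-0.001, -0.03, 1.0, 0.0]
wrist_force: [-1.1, 0.6, -1.5]
opening: 0.0288
finger_force: 79.3
```

Only the relay's weight (about 1.5 N) is left on the wrist, so it is free. I'll lift the rest.

Request:
{"api": "carry_out", "payload": {"steps": [{"offset": [0, 0, -0.013], "turn": [0, 0, 0]}, {"offset": [0, 0, -0.013], "turn": [0, 0, 0]}, {"offset": [0, 0, -0.013], "turn": [0, 0, 0]}, {"offset": [0, 0, -0.013], "turn": [0, 0, 0]}, {"offset": [0, 0, -0.013], "turn": [0, 0, 0]}, {"offset": [0, 0, -0.013], "turn": [0, 0, 0]}, {"offset": [0, 0, -0.013], "turn": [0, 0, 0]}, {"offset": [0, 0, -0.013], "turn": [0, 0, 0]}, {"offset": [0, 0, -0.013], "turn": [0, 0, 0]}, {"offset": [0, 0, -0.013], "turn": [0, 0, 0]}, {"offset": [0, 0, -0.005], "turn": [0, 0, 0]}, {"offset": [0, 0, 0], "turn": [0, 0, 0]}, {"offset": [0, 0, 0], "turn": [0, 0, 0]}, {"offset": [0, 0, 0], "turn": [0, 0, 0]}, {"offset": [0, 0, 0], "turn": [0, 0, 0]}]}}

```text
time_s: 10.0
ee_pos: [0.487, -0.0828, 0.145]
tool_rot: [-0.0, -0.031, 1.0, 0.0]
wrist_force: [-0.5, -0.2, -2.4]
opening: 0.0287
finger_force: 79.3
```

Run:
```python
from h import *
m,Rc,c=cam_pose("wrist"); pic,d=env.camera("wrist"); P=cloud(m,Rc,c,d)
q=P[(P[...,2]>.166)&(P[...,2]<.182)];q=q[np.hypot(*(q[:,:2]-[.487,-.083]).T)<.03]
print(len(q),cv2.minAreaRect((q[:,:2]*1000).astype(np.float32)),np.percentile(q[:,2],[5,50,95]))
# tilt: plane fit of the top face
A=np.c_[q[:,:2]-q[:,:2].mean(0),np.ones(len(q))]; print("top slope deg",np.degrees(np.linalg.lstsq(A,q[:,2],rcond=None)[0][:2]))
cv2.imwrite("pics/w6.png",pic[:,:,::-1])
pic,d=env.camera("scene"); cv2.imwrite("pics/s6.png",cv2.resize(pic[190:330,200:400,::-1],None,fx=4,fy=4))
s=env.get_state();print({k:np.round(s[k],4) for k in("time_s","ee_pos","wrist_force","torque","finger_force")})
```

```text
11949 ((486.5533142089844, -83.66378021240234), (41.29759979248047, 56.255615234375), 4.0420451164245605) [0.16873468 0.17377334 0.17736389]
top slope deg [2.35748456 0.25939993]
{'time_s': np.float64(10.1), 'ee_pos': array([ 0.4871, -0.0828,  0.1451]), 'wrist_force': array([-0.9393,  0.1712, -2.7367]), 'torque': array([ 0.0059,  0.0387, -0.0255]), 'finger_force': np.float64(79.3423)}
```

View pics/w6.png

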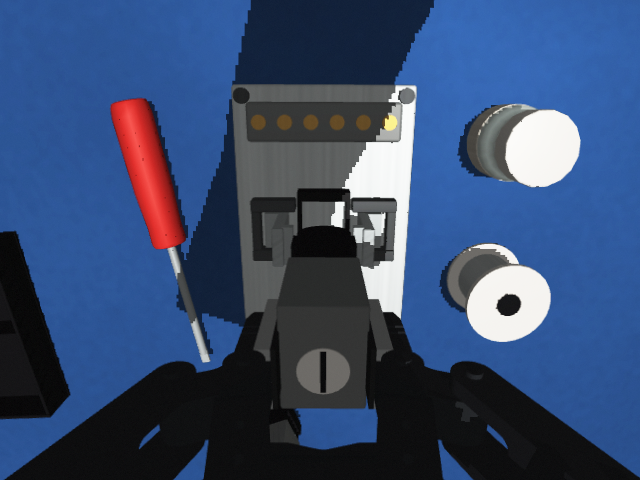

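View pics/s6.png

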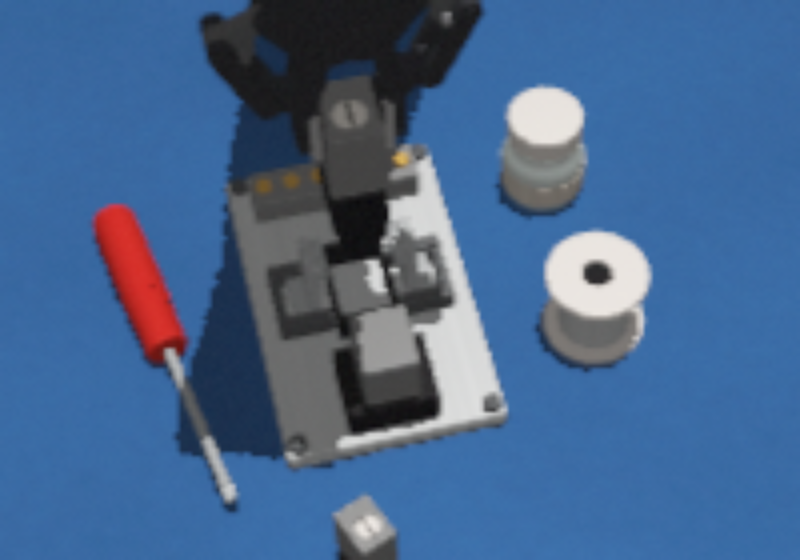

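The relay is held upright at (323,370), with its top at z about 0.173. Its underside is therefore about 23 mm above the clips. The socket below is empty and everything else is where it was, so I'll hand in.

```bash
python3 -c "
from cell import env
print(env.job_done())"
```

```text
the job is handed in; nothing more can be done
None
```

I handed the job in at about 10 s, holding the tall relay upright over its socket, about 23 mm above the opened clips, with nothing else moved; the hand-in returned no verdict.

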